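Pull a re-hung transom light shut with its pole hook

ROBOT

A 6-joint arm with a two-finger parallel gripper is mounted at the origin on a cart in front of the work surface, level with it; the furniture and walls round the work are solid. World frame = base frame: x ahead of the robot, y to its left, z up, the work surface at z = 0. Lengths are in m, angles in rad, forces in N, time in s.
With the tool pointing down it reaches from about 0.2 to 0.875 m from the base axis. Payload 3.4 kg.
Tool frame: the origin (TCP) lies between the finger pads; the fingertips stand 19 mm ahead of it and the grasp point (between the pads) is the TCP; z points along the fingers, y is the line along which they close (so a half turn about z gives the same grasp; the last joint's range is limited). The gripper opens to 94 mm and grips with 3 to 60 N. Pads are 16 mm wide; open, the fingers measure 119 mm over their backs; the gripper's body (75 mm by 177 mm) begins 78 mm behind the grasp point.
Start: joints at [-1.441, 0.276, 1.505, -0, 1.361, -0.121], TCP at [0.143, -0.557, 0.224] pointing down, gripper open.
Joint ranges: [-2.89, 2.89], [-0.75, 2.08], [0.22, 2.7], [-1.18, 4.32], [0.11, 2.71], [-2.7, 2.7]. Speed limits (rad/s): [2.57, 2.57, 3.14, 3.14, 3.14, 3.14].

INTERFACE

Orientations are given as a 3x3 rotation matrix whose columns are the frame's x, y, z axes.
In Python, from workcell import * gives the robot as it stands. The module is installed in compiled form; this text tells all that it offers.
- The arm moves only by the tool arm_command, never from a script. Its argument "deltas" is a list of rows, each a list of 2 entries, a list of its own where there are three numbers: the shift along the tool's x, y, z in units of 40 mm (1.0 is 40 mm), then the turn about the tool's z in units of 5 degrees (1.0 is 5 degrees). In form: [[[tx, ty, tz], yaw], ...]. A call has 1 to 20 rows; each row shifts and turns the commanded pose from where the row before left it, along the tool's axes as they then stand; what a row does not reach is not made up. A row lasts 1/12 s, in which the tool goes at most 41.7 mm and 7.16 degrees, less where a joint would pass 70% of its speed; a pose out of reach is approached as far as the arm can. A call is refused whole if a number of a shift passes 1 or a number of a turn 1, either way. A call with a gripper value outside its range is refused whole. "hand" is the closure in counts, from 0 (fully open) to 255 (shut), set as the call begins (left out, the last holds). The fingers move at their own pace and stop on an object; "newtons" is the grip in N (left out, the last holds). Time passes only in rows, so rows that do not move let the fingers close. It gives the time, the measured TCP pose, the force, the opening and the grip force at its end, in the units of the state.
- get_state(): the state, without advancing time (a new reading comes with each control period).
- grab_frame(name): name is "side" or "top"; returns a dict with "image" (420x560x3 uint8, red, green, blue), "fovy" (degrees; the focal length in pixels is half the picture's height over the tangent of half this angle, whatever the lens; pixels are square), "cx", "cy" (the principal point, pixels), "extrinsics" (4x4, takes a point from world to camera coordinates). Camera axes: x right, y up, looking along -z (the intrinsics and any distortion apply to the point x, -y, -z); pixel columns grow to the right and rows downward; lengths in m; the calibration is good to about 2 mm. A picture is of the moment at which its call begins. There is no depth.
- sign_off(): hands the job in; it is judged then, once.
The state is a dict: "time": time; "joint_positions": joint angles; "dq": joint speeds; "joint_torque": joint torques, N m; "eef_pos": TCP position; "tool_rot": TCP orientation; "wrist_force": force on the tool from outside, world axes, zero at the start; "torque": the same for the moment, N m; "gripper_width": finger opening in m; "grip_force": force on a finger pad.
Only numpy, scipy, OpenCV 4.12 (cv2) and the standard library are available. Lean on these libraries where they do the work, as an engineer would, in place of code of your own. Each camera call takes 0.05 s, during which the arm holds its last target. There are 200 camera calls.

TASK

This transom light has just been re-hung in its trial frame and its putty is still soft. Take the pole hook, catch the brass ring eye on the top rail with it and pull the sash gently shut until the spring catch has snapped home, without touching the window by hand or straining it. Then unhook the pole and lay it down flat on the bench in front of the frame, leaving the other things on the bench where they are.

Things in the scene. Friction and masses are not known exactly. Their poses are not given: they have to be found in the camera images.
- pole_hook: short pole hook (0.2 kg), flat on the bench: brown flat-sided wooden handle 24 mm wide, 28 mm high, brass ferrule, then an 8 mm steel rod with a hook. Origin: grip and balance point, at the handle's underside; x along the pole to the hook, z up. Handle from x = -135 to +40 mm, rod to x = 172 mm; centre line 14 mm above the origin
- hook (a point): crook of the pole's hook, at (170, 16, 14) mm in the pole's frame: the middle of a 7 mm bar that leaves the rod's end towards the pole's +y and rakes back a little, its tip at (164.5, 31, 14) mm
- transom_frame: wooden trial frame, fixed upright on the bench: 300 mm wide (y), 335 mm high, feet from x = -60 to +85 mm. Origin: bench level, below the hinge line, midway across; x points through the window away from the robot, z up. Opening between the jambs 256 mm wide; stop bead and catch hang from the head down to z = 269 mm and forward to x = -82 mm. It and the sash bear 20 N at most
- sash_hinge (a point): middle of the sash's hinge line along the sill, 55 mm above the bench; the line runs along the frame's y
- ring_eye (a point): centre of the brass ring eye on the robot's side of the sash's top rail; with the sash shut it lies 168 mm above and 52 mm in front of the hinge line, 22 mm off the rail. It turns with the sash. The ring stands in the frame's x-z plane (hole axis along the frame's y: the hook goes in sideways); hole 22 mm across, wire 5 mm
- sash (a joint): angle by which the white glazed bottom-hung sash (0.5 kg) leans open, away from the robot. A friction stay holds it anywhere (2 to 4 N at the eye move it). Shut is within about 0.045 rad of 0: bead and catch are only tacked on by eye, so where it catches differs up to 9 mm either way and must be felt; 1 mm further it is hard against the bead. Not caught, it springs back. No faster than 2 rad/s
- catch_bolt (a joint): lift (m) of the spring catch's bolt in the middle of the frame's head, brass knob in front. 0 = dropped, both with the sash open and when it is caught. Over the last 20 mm of closing the strike lifts it some 8 mm (pull at the eye 4 to 8 N); then the pull rises on the rubber seal to 7 to 13 N, at which it drops to 0 behind the strike
- tape_measure: a yellow tape measure standing on the bench, 32 x 74 x 58 mm, bystander; origin under its middle
- wax_tin: a round brown wax tin, 78 mm across, 27 mm high, bystander; origin under its middle

How it is judged:
By the outcome, as a careful person would: the job done as asked, in the order asked, and still so for the second after the job is handed in, with the robot touching nothing.
It also fails if it takes over 72 s, if anything falls off the work surface, if the arm or the gripper's body presses on something with over 40 N, if the wrist force passes 120 N, or if a joint passes its speed limit or range.

## Working session

There is one attempt and no reset: what is moved stays moved. The work goes in short steps, Python scripts to look and compute and a tool call to move; the robot and the scene stay as the last step left them, time stands still between calls to the robot, and variables do not carry over. Pictures are saved under pics/ and viewed, at most 10 in all, crops included, and the job is handed in when it is done.

Besides the shell and the picture viewer there is one more tool, called after ">>>" in YAML: its name, and indented under it one key for each argument. arm_command: Moves the arm, as the interface text tells. Its arguments: {"type":"object","properties":{"deltas":{"type":"array","items":{"type":"array"}},"hand":{"type":"number"},"newtons":{"type":"number"}},"required":["deltas"]}

```bash
mkdir -p pics
cat > h.py <<'E'
from workcell import *
import numpy as np, cv2
def save(n,f):
    cv2.imwrite('pics/'+n,cv2.cvtColor(f['image'],cv2.COLOR_RGB2BGR))
def ray(f,u,v):
    F=210/np.tan(np.radians(f['fovy'])/2); E=np.array(f['extrinsics'])
    d=np.array([(u-f['cx'])/F,-(v-f['cy'])/F,-1.]); R=E[:3,:3]
    return -R.T@E[:3,3], R.T@d
def onz(f,u,v,z):
    o,d=ray(f,u,v); return o+d*(z-o[2])/d[2]
def proj(f,p):
    F=210/np.tan(np.radians(f['fovy'])/2); E=np.array(f['extrinsics'])
    c=E[:3,:3]@np.array(p)+E[:3,3]; return np.array([f['cx']+F*c[0]/-c[2], f['cy']-F*c[1]/-c[2]])
def tri(f,a,g,b):
    o1,d1=ray(f,*a);o2,d2=ray(g,*b)
    A=np.stack([d1,-d2],1); t=np.linalg.lstsq(A,o2-o1,rcond=None)[0]
    p,q=o1+t[0]*d1,o2+t[1]*d2; return (p+q)/2,np.linalg.norm(p-q)
E
python3 - <<'E'
from h import *
for n in('side','top'):
    f=grab_frame(n); save(n+'0.png',f); print(n,{k:v for k,v in f.items() if k!='image'})
print(get_state())
E
```

```text
side {'fovy': 57.90125588513626, 'cx': 278.83987955557234, 'cy': 207.6348753765185, 'extrinsics': array([[-0.48670907, -0.87330185,  0.02140461,  0.3057733 ],
       [ 0.58245027, -0.30615531,  0.75300771, -0.43769797],
       [-0.65104989,  0.3789628 ,  0.65766346, -0.72608713],
       [ 0.        ,  0.        ,  0.        ,  1.        ]])}
top {'fovy': 56.937615296196405, 'cx': 279.25902728522556, 'cy': 211.3760104425177, 'extrinsics': array([[-0.07837764, -0.99688597,  0.00867769,  0.09414109],
       [ 0.9192373 , -0.06889849,  0.3876284 , -0.53052201],
       [-0.38582343,  0.03835825,  0.92177488, -0.91262192],
       [ 0.        ,  0.        ,  0.        ,  1.        ]])}
{'time': 0.1, 'joint_positions': array([-1.44100284e+00,  2.76511919e-01,  1.50596891e+00,  1.69432365e-05,
        1.36072060e+00, -1.20994233e-01]), 'dq': array([-2.17801363e-04, -7.95311902e-05, -2.49598308e-03, -8.18388005e-04,
        1.11792657e-03,  1.08033533e-03]), 'joint_torque': array([ 1.86354351e-03, -4.05456769e+01, -2.37780672e+01,  7.02905841e-02,
        2.98304076e-02, -4.87302452e-05]), 'eef_pos': array([ 0.14263873, -0.55654132,  0.22371754]), 'tool_rot': array([[ 9.68718137e-01,  2.48163525e-01, -1.91791427e-04],
       [ 2.48163509e-01, -9.68716843e-01,  1.59738817e-03],
       [ 2.10621893e-04, -1.59501452e-03, -9.99998706e-01]]), 'wrist_force': array([0.1813203 , 0.98251832, 0.56106022]), 'torque': array([ 0.02494976, -0.02609772, -0.00791849]), 'grip_force': 0.0, 'gripper_width': 0.09397794958008841}
```

View pics/side0.png

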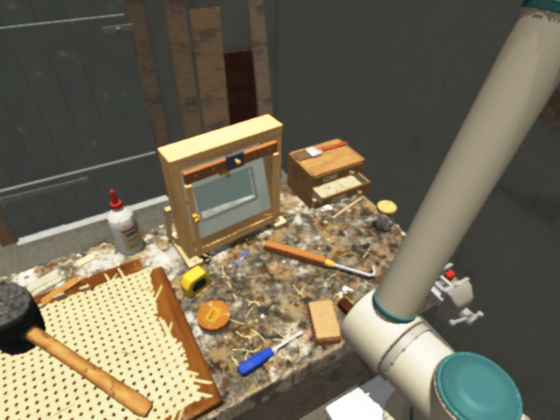

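View pics/top0.png

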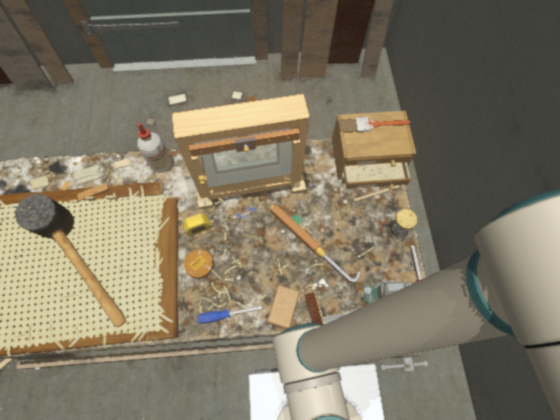

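The side view shows the frame at about (222,190), the pole from (265,243) to (375,270), the tape at (194,280) and the tin at (213,315). The top view shows the pole from (273,207) to (357,278). I need enlarged crops for the ring and the hook.

Run:
```python
from h import *
a=cv2.imread('pics/side0.png');b=cv2.imread('pics/top0.png')
r=lambda i,x,y,w,h,s:cv2.resize(i[y:y+h,x:x+w],None,fx=s,fy=s,interpolation=cv2.INTER_CUBIC)
A=r(a,150,110,240,180,2.5)[:, :]   # 600x450
B=r(b,165,90,210,200,2.5)
cv2.imwrite('pics/c1.png',r(a,155,110,150,150,4)); 
cv2.imwrite('pics/c2.png',r(b,170,90,200,200,3))
```

```text
(no output)
```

View pics/c1.png

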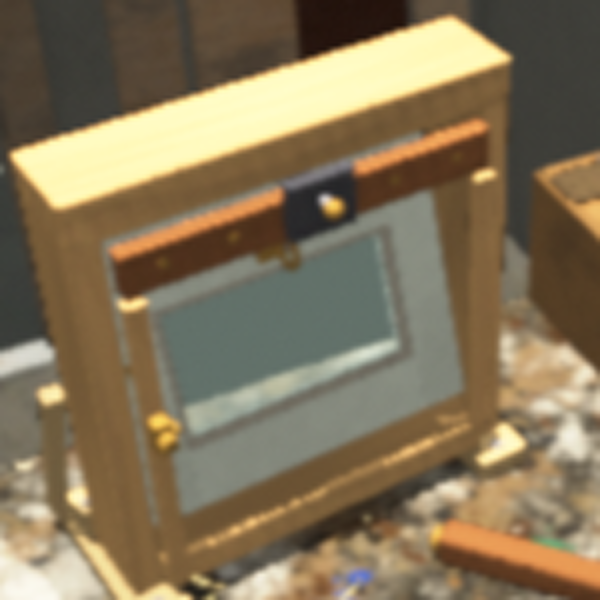

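View pics/c2.png

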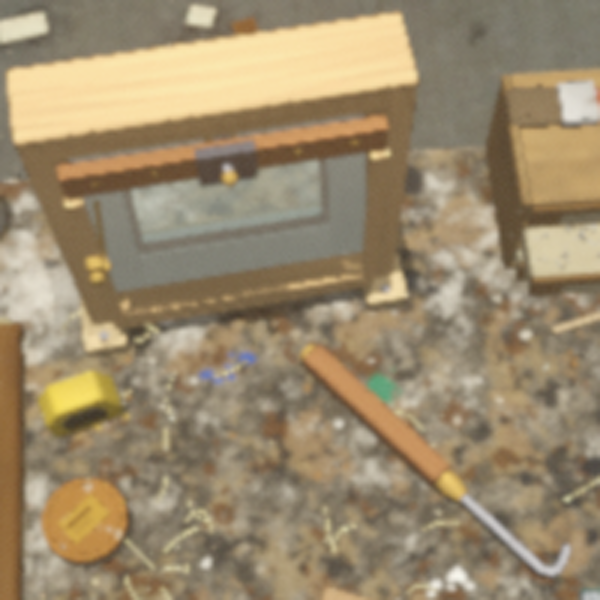

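Side crop: the ring eye is at crop (290,257), which is side pixel about (227.5,174). It hangs just below the bead and left of the catch, and the head hides it in the top view. Top crop: the handle runs from (313,352) to (460,488), the rod end is at (545,570) and the hook tip at (565,548).

Run:
```python
from h import *
S=grab_frame('side');T=grab_frame('top')
for f in(S,T): print('cam',ray(f,0,0)[0].round(3))
s=lambda x,y:(155+x/4,110+y/4); t=lambda x,y:(170+x/3,90+y/3)
for n,a,b in [('FL',(62,208),(22,143)),('FR',(510,60),(415,83)),('BL',(12,155),(8,72)),('BR',(452,15),(402,12)),
  ('beadL bot',(122,295),(62,195)),('beadR',(488,160),(388,147)),('knob',(332,207),(230,174))]:
    p,e=tri(S,s(*a),T,t(*b)); print(n,p.round(3),round(e,4))
print('footL front', onz(T,*t(85,350),.0).round(3),onz(T,*t(128,343),.0).round(3),'footR',onz(T,*t(370,305),.0).round(3),onz(T,*t(410,298),.0).round(3))
for n,q,z in[('handle back',(311,352),.02),('handle front',(445,487),.02),('rod end',(547,571),.014),('tip',(566,549),.014)]:
    print(n,onz(T,*t(*q),z).round(3))
im=cv2.cvtColor(T['image'],cv2.COLOR_RGB2HSV)
for n,lo,hi,z in[('tape',(22,150,120),(32,255,255),.05),('tin',(8,150,120),(18,255,255),.027)]:
    m=cv2.inRange(im,lo,hi); m[:200]=0; m[:,:180]=0; m[:,225:]=0
    c=max(cv2.findContours(m,0,2)[0],key=cv2.contourArea); x,y=cv2.minEnclosingCircle(c)[0]
    print(n,(x,y),cv2.contourArea(c),onz(T,x,y,z).round(3))
# handle orange mask axis
m=cv2.inRange(im,(5,110,90),(16,255,255)); m[:200]=0;m[265:]=0; m[:,:262]=0;m[:,335:]=0
c=max(cv2.findContours(m,0,2)[0],key=cv2.contourArea); print('handle rect',cv2.minAreaRect(c))
print('ringray',ray(S,*s(290,257)))
```

```text
cam [-0.069  0.408  0.801]
cam [0.143 0.092 1.046]
FL [0.633 0.271 0.331] 0.0032
FR [ 0.66  -0.019  0.336] 0.0007
BL [0.694 0.281 0.334] 0.0015
BR [ 0.727 -0.016  0.335] 0.0021
beadL bot [0.62  0.252 0.275] 0.0006
beadR [ 0.647 -0.     0.275] 0.0031
knob [0.617 0.122 0.296] 0.0005
footL front [0.614 0.285 0.   ] [0.618 0.243 0.   ] footR [0.641 0.002 0.   ] [ 0.646 -0.039  0.   ]
handle back [0.586 0.065 0.02 ]
handle front [ 0.442 -0.048  0.02 ]
rod end [ 0.359 -0.131  0.014]
tip [ 0.378 -0.151  0.014]
tape (195.5800018310547, 223.0) 153.5 [0.542 0.283 0.05 ]
tin (197.380859375, 263.3447570800781) 200.5 [0.434 0.282 0.027]
handle rect ((296.90936279296875, 225.4638671875), (59.957454681396484, 15.51498794555664), 43.53120040893555)
ringray (array([-0.06895901,  0.40818885,  0.80056597]), array([ 0.76809452, -0.28778175, -0.59433675]))
```

Run:
```python
from h import *
from scipy.optimize import brentq
S=grab_frame('side')
a=np.radians(5.9); R=np.array([[np.cos(a),-np.sin(a),0],[np.sin(a),np.cos(a),0],[0,0,1]])
for ox in(.685,.690,.695):
  for px in((227.5,174.2),):
    O=np.array([ox,.128,0]); o,d=ray(S,*px)
    o2=R.T@(o-O); d2=R.T@d
    r=np.hypot(.168,.052); f=lambda k: np.hypot((o2+k*d2)[0],(o2+k*d2)[2]-.055)-r
    for k in np.linspace(.7,1.3,61):
        if f(k)*f(k+.01)<0:
            q=o2+brentq(f,k,k+.01)*d2
            th=np.arctan2(.052,.168)+np.arctan2(q[0],q[2]-.055)
            print(ox,'frame',q.round(4),'world',(O+R@q).round(4),'theta',round(th,3))
# pole
al=np.arctan2(-.131+.0-.065,.359-.586);print('pole yaw',np.degrees(al))
T=grab_frame('top')
(c,sz,an)=((296.9,225.46),0,43.5)
p=onz(T,*c,.024);print('handle mid',p)
u=np.array([np.cos(np.radians(an)),np.sin(np.radians(an))])*28
q0,q1=onz(T,*(np.array(c)-u),.024),onz(T,*(np.array(c)+u),.024);print('axis',q0,q1,np.degrees(np.arctan2(*(q1-q0)[[1,0]])))
```

```text
0.685 frame [-0.0161  0.0056  0.2301] world [0.6684 0.1319 0.2301] theta 0.209
0.685 frame [ 0.1746 -0.0892  0.0759] world [0.8679 0.0572 0.0759] theta 1.752
0.69 frame [-0.0205  0.0058  0.2297] world [0.669  0.1317 0.2297] theta 0.184
0.69 frame [ 0.1751 -0.0914  0.0715] world [0.8736 0.055  0.0715] theta 1.777
0.695 frame [-0.0248  0.006   0.2291] world [0.6698 0.1314 0.2291] theta 0.159
0.695 frame [ 0.1754 -0.0936  0.0671] world [0.8791 0.053  0.0671] theta 1.802
pole yaw -139.19148824937417
handle mid [0.52405232 0.00351866 0.024     ]
axis [0.58747729 0.05616499 0.024     ] [ 0.46313114 -0.04704939  0.024     ] -140.30539494111753
```

>>> arm_command:
  deltas:
    - [[0.647,-0.598,0],0]
    - [[0.647,-0.598,0],0]
    - [[0.647,-0.598,0],0]
    - [[0.647,-0.598,0],0]
    - [[0.647,-0.598,0],0]
    - [[0.647,-0.598,0],0]
    - [[0.647,-0.598,0],0]
    - [[0.647,-0.598,0],0]
    - [[0.647,-0.598,0],0]
    - [[0.647,-0.598,0],0]
    - [[0.647,-0.598,0],0]
    - [[0.647,-0.598,0],0]
    - [[0.647,-0.598,0],0]
    - [[0.647,-0.598,0],0]
    - [[0.647,-0.598,0],0]
    - [[0.647,-0.598,0],0]
    - [[0.647,-0.598,0],0]
    - [[0.647,-0.598,0],0]
  hand: 100
  newtons: 50

```text
time: 1.8
eef_pos: [0.4877, -0.0226, 0.2246]
tool_rot: [[0.969, 0.249, 0.0], [0.249, -0.969, -0.0], [0.0, 0.0, -1.0]]
wrist_force: [1.1, -1.1, 0.7]
gripper_width: 0.0568
grip_force: 0.0
```

>>> arm_command:
  deltas:
    - [[0,0,0],-1]
    - [[0,0,0],-1]
    - [[0,0,0],-1]
    - [[0,0,0],-1]
    - [[0,0,0],-1]
    - [[0,0,0],-0.18]
    - [[0,0,0],0]
    - [[0,0,0],0]

```text
time: 2.47
eef_pos: [0.4871, -0.0244, 0.2244]
tool_rot: [[0.764, 0.645, 0.0], [0.645, -0.764, -0.0], [-0.0, 0.0, -1.0]]
wrist_force: [0.5, -0.6, -0.5]
gripper_width: 0.0574
grip_force: 0.0
```

>>> arm_command:
  deltas:
    - [[0,0,0.8],0]
    - [[0,0,0.8],0]
    - [[0,0,0.8],0]
    - [[0,0,0.8],0]
    - [[0,0,0.6],0]
    - [[0,0,0.5],0]
    - [[0,0,0.4],0]
    - [[0,0,0.35],0]
    - [[0,0,0],0]
    - [[0,0,0],0]

```text
time: 3.3
eef_pos: [0.4868, -0.0244, 0.0221]
tool_rot: [[0.764, 0.646, -0.001], [0.646, -0.764, 0.0], [-0.001, -0.001, -1.0]]
wrist_force: [-0.9, -0.6, 0.1]
gripper_width: 0.0571
grip_force: 0.0
```

Run:
```python
from h import *
T=grab_frame('top'); S=grab_frame('side'); print(get_state()['eef_pos'])
a=T['image'][190:300,250:380]; b=S['image'][215:305,240:400]
a=cv2.resize(a,None,fx=4,fy=4,interpolation=2)[:440]; b=cv2.resize(b,None,fx=2.25,fy=2.25)
cv2.imwrite('pics/g1.png',a[:,:,::-1])
```

```text
[ 0.48768336 -0.02451721  0.02318   ]
```

View pics/g1.png

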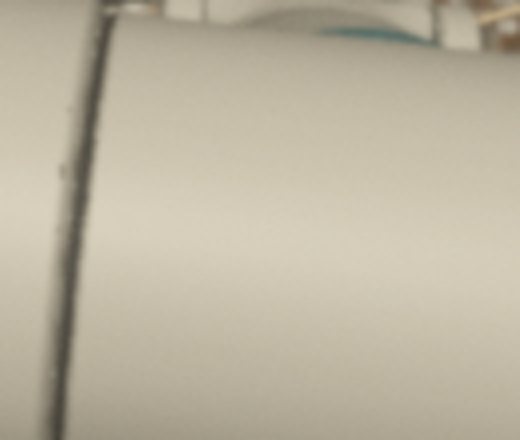

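The arm hides the grasp from the top camera. I'll close and judge by the finger opening.

>>> arm_command:
  deltas:
    - [[0,0,0],0]
    - [[0,0,0],0]
    - [[0,0,0],0]
    - [[0,0,0],0]
    - [[0,0,0],0]
    - [[0,0,0],0]
    - [[0,0,0],0]
    - [[0,0,0],0]
  hand: 255
  newtons: 50

```text
time: 4.07
eef_pos: [0.4867, -0.0241, 0.0226]
tool_rot: [[0.763, 0.646, -0.001], [0.646, -0.763, 0.0], [-0.0, -0.001, -1.0]]
wrist_force: [-1.5, 2.2, 4.4]
gripper_width: 0.0239
grip_force: 50.0
```

>>> arm_command:
  deltas:
    - [[0,0,-0.4],0]
    - [[0,0,-0.8],0]
    - [[0,0,-0.9],0]
    - [[0,0,-0.9],0]
    - [[0,0,-0.9],0]
    - [[0,0,-0.9],0]
    - [[0,0,-0.6],0]
    - [[-0.2,-0.61,0],0]
    - [[-0.2,-0.61,0],0]
    - [[-0.2,-0.61,0],0]
    - [[-0.2,-0.61,0],-0.5]
    - [[0,0,0],-0.8]
    - [[0,0,0],-1]
    - [[0,0,0],-1]
    - [[0,0,0],-1]
    - [[0,0,0],-1]
    - [[0,0,0],-1]
    - [[0,0,0],-1]
    - [[0,0,0],-1]
    - [[0,0,0],-1]

```text
time: 5.73
eef_pos: [0.3995, 0.0292, 0.2378]
tool_rot: [[0.052, 0.999, -0.001], [0.999, -0.052, -0.001], [-0.001, -0.0, -1.0]]
wrist_force: [0.9, 0.1, -2.4]
gripper_width: 0.0238
grip_force: 50.0
```

>>> arm_command:
  deltas:
    - [[0,0,0],-1]
    - [[0,0,0],-1]
    - [[0,0,0],-1]
    - [[0,0,0],-1]
    - [[0,0,0],-1]
    - [[0,0,0],-1]
    - [[0,0,0],-1]
    - [[0,0,0],-1]
    - [[0,0,0],-1]
    - [[0,0,0],-1]
    - [[0,0,0],-1]
    - [[0,0,0],-1]
    - [[0,0,0],-1]
    - [[0,0,0],-1]
    - [[0,0,0],-1]
    - [[0,0,0],-1]
    - [[0,0,0],-1]
    - [[0,0,0],-1]
    - [[0,0,0],-1]
    - [[0,0,0],-0.8]

```text
time: 7.4
eef_pos: [0.3995, 0.0292, 0.2378]
tool_rot: [[-0.995, -0.105, -0.0], [-0.105, 0.995, -0.001], [0.001, -0.001, -1.0]]
wrist_force: [0.3, -0.8, -2.2]
gripper_width: 0.0237
grip_force: 50.0
```

Run:
```python
from h import *
T=grab_frame('top'); S=grab_frame('side')
s=get_state();p=s['eef_pos'];R=s['tool_rot']
for n,v in[('crook',(.17,.016)),('tip',(.1645,.031)),('rodend',(.172,0)),('ferr',(.04,0))]:
    w=p+R@np.array([-v[0],v[1],.0086]); print(n,w.round(4),proj(S,w).round(1),proj(T,w).round(1))
a=cv2.resize(S['image'][120:300,150:350],None,fx=2.4,fy=2.4,interpolation=2)
b=cv2.resize(T['image'][120:300,180:320],None,fx=2.2,fy=2.4,interpolation=2)
print(a.shape,b.shape)
cv2.imwrite('pics/g2.png',np.hstack([a,b])[:,:,::-1])
```

```text
crook [0.567  0.0622 0.2292] [270.8 188.6] [274.9 179.6]
tip [0.56   0.0766 0.2292] [266.9 191.9] [269.1 182.6]
rodend [0.5706 0.0465 0.2292] [275.7 186. ] [281.4 177.8]
ferr [0.4393 0.0332 0.2293] [309.2 216.3] [292.  229.2]
(432, 480, 3) (432, 308, 3)
```

View pics/g2.png

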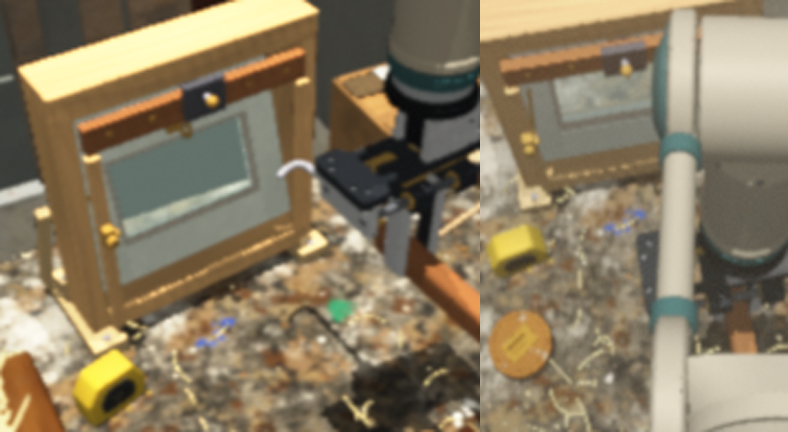

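The hook tip is seen at side pixel (267.5,191.7), against (266.9,191.9) predicted, so the grasp is true. The ring is about (227,174.6), but the bead may cover part of it, so I'll zoom in.

Run:
```python
from h import *
I=np.mean([grab_frame('side')['image'].astype(float) for _ in range(4)],0).astype(np.uint8)
a=cv2.resize(I[155:195,205:260],None,fx=14,fy=14,interpolation=cv2.INTER_LANCZOS4)
a=cv2.convertScaleAbs(a,alpha=1.3)
for i in range(0,55,5): cv2.putText(a,str(205+i),(i*14,10),0,.35,(255,0,0),1); cv2.line(a,(i*14+7,12),(i*14+7,18),(255,0,0),1)
for i in range(0,40,5): cv2.putText(a,str(155+i),(0,i*14+11),0,.35,(255,0,0),1)
cv2.imwrite('pics/z1.png',a[:,:,::-1])
```

```text
(no output)
```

View pics/z1.png

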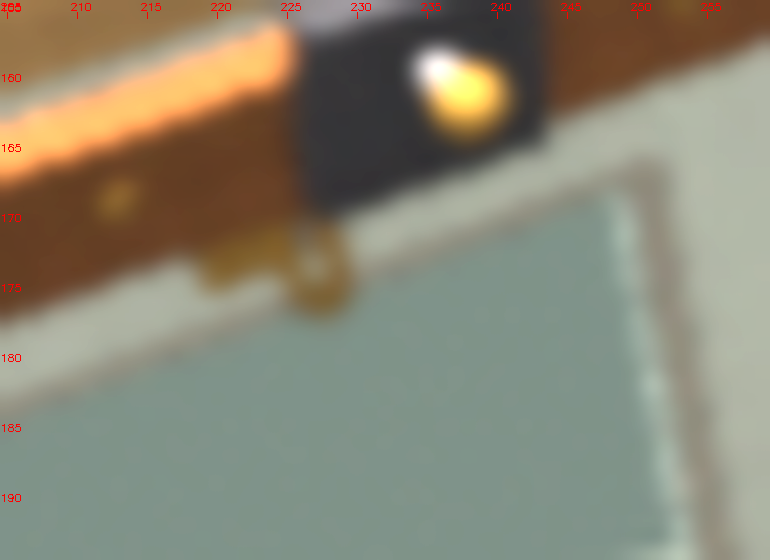

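Run:
```python
from h import *
from scipy.optimize import brentq
S=grab_frame('side')
a=np.radians(5.95); R=np.array([[np.cos(a),-np.sin(a),0],[np.sin(a),np.cos(a),0],[0,0,1]])
r=np.hypot(.168,.052); t=np.linspace(0,2*np.pi,60)
for ox in(.686,.694):
  O=np.array([ox,.128,0])
  for row in(171,172,173,174):
    o,d=ray(S,227.,row); o2=R.T@(o-O); d2=R.T@d
    f=lambda k: np.hypot((o2+k*d2)[0],(o2+k*d2)[2]-.055)-r
    q=o2+brentq(f,.8,1.08)*d2; th=np.arctan2(.052,.168)+np.arctan2(q[0],q[2]-.055)
    c=np.array([proj(S,O+R@(q+.0135*np.array([np.cos(u),0,np.sin(u)]))) for u in t])
    print(ox,row,q.round(4),(O+R@q).round(4),'th',round(th,3),'cols',c[:,0].min().round(1),c[:,0].max().round(1),'bottom row',c[:,1].max().round(1))
O=np.array([.69,.128,0])
for n,p in[('bead bottom front',(-.06,0,.269)),('catch front bottom',(-.07,0,.269)),('jambL',(-.044,.15,.335)),('sillfront',(-.03,0,.055))]: print(n,proj(S,O+R@np.array(p)).round(1))
```

```text
0.686 171 [-0.0051  0.0004  0.2308] [0.6809 0.1279 0.2308] th 0.271 cols 224.4 229.6 bottom row 176.0
0.686 172 [-0.0087  0.0024  0.2306] [0.6771 0.1295 0.2306] th 0.251 cols 224.4 229.7 bottom row 177.0
0.686 173 [-0.0122  0.0044  0.2304] [0.6734 0.1311 0.2304] th 0.231 cols 224.4 229.7 bottom row 178.0
0.686 174 [-0.0157  0.0063  0.2302] [0.6698 0.1327 0.2302] th 0.211 cols 224.4 229.7 bottom row 179.1
0.694 171 [-0.0126  0.001   0.2304] [0.6814 0.1277 0.2304] th 0.229 cols 224.4 229.6 bottom row 176.0
0.694 172 [-0.016   0.0029  0.2301] [0.6777 0.1293 0.2301] th 0.209 cols 224.4 229.6 bottom row 177.0
0.694 173 [-0.0194  0.0048  0.2298] [0.6742 0.1308 0.2298] th 0.19 cols 224.4 229.7 bottom row 178.0
0.694 174 [-0.0227  0.0067  0.2294] [0.6708 0.1323 0.2294] th 0.171 cols 224.4 229.7 bottom row 179.0
bead bottom front [236.6 168.3]
catch front bottom [238.7 170.3]
jambL [170.5 161.7]
sillfront [235.1 225.3]
```

The ring's lower half shows, with its bottom at about (227,176). That puts the ring centre at about (0.681, 0.128, 0.2305), midway across the frame. Next I move the hook beside it on the right.

>>> arm_command:
  deltas:
    - [[-0.3,0.1,0],0]
    - [[-0.4,0.1,0],0]
    - [[-0.5,0.1,0],0]
    - [[-0.5,0.1,0],0]
    - [[-0.5,0.1,0],0]
    - [[-0.4,0.13,-0.03],0]
    - [[-0.26,0,0],0]
    - [[-0.1,0,0],0]
    - [[0,0,0],0]
    - [[0,0,0],0]

```text
time: 8.58
eef_pos: [0.5143, 0.0663, 0.2393]
tool_rot: [[-0.995, -0.1, -0.001], [-0.1, 0.995, -0.0], [0.001, -0.0, -1.0]]
wrist_force: [-1.0, -0.1, -1.9]
gripper_width: 0.0234
grip_force: 50.0
```

Run:
```python
from h import *
S=grab_frame('side'); I=np.mean([grab_frame('side')['image'].astype(float) for _ in range(3)],0).astype(np.uint8)
s=get_state();p=s['eef_pos'];R=s['tool_rot'];print(p,s['wrist_force'])
for n,v in[('crook',(.17,.016)),('tip',(.1645,.031)),('rodend',(.172,0)),('rodmid',(.12,0))]:
    w=p+R@np.array([-v[0],v[1],.0086]); print(n,w.round(4),proj(S,w).round(1))
a=cv2.convertScaleAbs(cv2.resize(I[155:195,205:260],None,fx=14,fy=14,interpolation=cv2.INTER_LANCZOS4),alpha=1.3)
cv2.imwrite('pics/z2.png',a[:,:,::-1])
```

```text
[0.51410996 0.06618872 0.23986113] [ 0.15196141 -0.94277289 -0.47269854]
crook [0.6817 0.0991 0.2313] [237.2 167.7]
tip [0.6747 0.1135 0.2312] [233.2 170.6]
rodend [0.6852 0.0834 0.2313] [242.1 165.4]
rodmid [0.6335 0.0782 0.2313] [252.7 175.3]
```

View pics/z2.png

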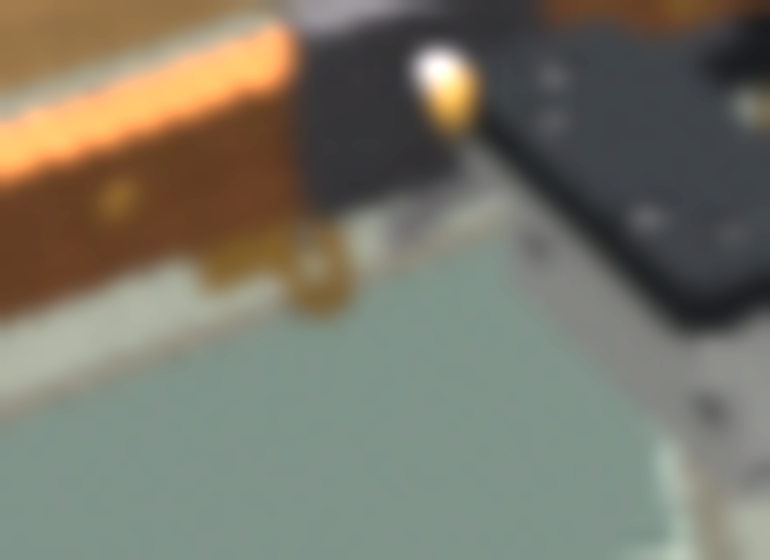

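The tip is at (233.1,170.6), exactly where predicted, and its line runs into the ring's hole. I'll go 3 mm deeper, then sideways in.

>>> arm_command:
  deltas:
    - [[-0.08,0,0],0]
    - [[0,0.1,0],0]
    - [[0,0.1,0],0]
    - [[0,0.1,0],0]
    - [[0,0.1,0],0]
    - [[0,0,0],0]

```text
time: 9.28
eef_pos: [0.5162, 0.0836, 0.2396]
tool_rot: [[-0.995, -0.101, -0.0], [-0.101, 0.995, 0.0], [0.0, 0.0, -1.0]]
wrist_force: [0.5, -1.1, -2.4]
gripper_width: 0.024
grip_force: 50.0
```

>>> arm_command:
  deltas:
    - [[0,0.1,0],0]
    - [[0,0.1,0],0]
    - [[0,0.1,0],0]
    - [[0,0,0],0]
    - [[0,0,0],0]

```text
time: 9.7
eef_pos: [0.5152, 0.0948, 0.2396]
tool_rot: [[-0.995, -0.101, 0.0], [-0.101, 0.995, -0.0], [-0.0, -0.0, -1.0]]
wrist_force: [-0.3, -0.4, -1.7]
gripper_width: 0.0235
grip_force: 50.0
```

Run:
```python
from h import *
I=np.mean([grab_frame('side')['image'].astype(float) for _ in range(3)],0).astype(np.uint8)
s=get_state();print(s['eef_pos'],s['wrist_force'],s['torque'])
a=cv2.convertScaleAbs(cv2.resize(I[155:195,205:260],None,fx=14,fy=14,interpolation=cv2.INTER_LANCZOS4),alpha=1.3)
cv2.imwrite('pics/z3.png',a[:,:,::-1])
```

```text
[0.51527881 0.09450999 0.2396365 ] [ 0.25230713  0.27163204 -1.67031121] [ 0.06744503 -0.12437411 -0.03402141]
```

View pics/z3.png

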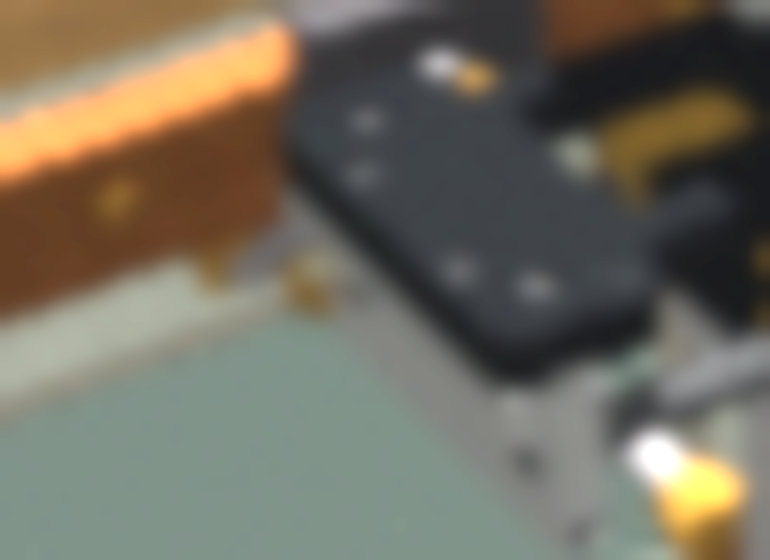

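The hook tip shows past the ring at about (223.5,172.5), so the bar is through. Now I pull gently along the arc.

>>> arm_command:
  deltas:
    - [[0.08,0,0],0]
    - [[0.08,0,0],0]
    - [[0.08,0,0],0]
    - [[0.08,0,0],0]
    - [[0,0,0],0]

```text
time: 10.27
eef_pos: [0.5021, 0.0933, 0.2398]
tool_rot: [[-0.995, -0.1, 0.001], [-0.1, 0.995, 0.0], [-0.001, -0.0, -1.0]]
wrist_force: [1.1, 1.0, -2.4]
gripper_width: 0.024
grip_force: 50.0
```

>>> arm_command:
  deltas:
    - [[0.08,0,0.005],0]
    - [[0.08,0,0.005],0]
    - [[0.08,0,0.01],0]
    - [[0,0,0],0]

```text
time: 10.6
eef_pos: [0.492, 0.0922, 0.2388]
tool_rot: [[-0.995, -0.101, -0.001], [-0.101, 0.995, -0.0], [0.001, -0.0, -1.0]]
wrist_force: [0.1, -0.6, -2.6]
gripper_width: 0.0239
grip_force: 50.0
```

>>> arm_command:
  deltas:
    - [[0.06,0,0.01],0]
    - [[0.06,0,0.01],0]
    - [[0,0,0],0]

```text
time: 10.85
eef_pos: [0.4876, 0.0918, 0.238]
tool_rot: [[-0.995, -0.101, -0.0], [-0.101, 0.995, -0.0], [0.001, -0.0, -1.0]]
wrist_force: [0.7, 0.8, -1.6]
gripper_width: 0.0233
grip_force: 50.0
```

```bash
cat > sh.py <<'E'
from h import *
g=lambda i:cv2.cvtColor(i,cv2.COLOR_RGB2GRAY).astype(np.float32)
a=g(cv2.imread('pics/side0.png')[:,:,::-1].copy()); S=grab_frame('side')
fs=[get_state()['wrist_force']]
im=[S['image']]
for _ in range(3): im.append(grab_frame('side')['image']); fs.append(get_state()['wrist_force'])
b=g(np.mean(im,0).astype(np.uint8))
for n,(y,x,h,w) in {'sashTL':(180,194,16,18),'sashBL':(205,192,30,26),'static':(130,165,20,60)}.items():
    t=b[y:y+h,x:x+w]; m=cv2.matchTemplate(a[y-15:y+h+15,x-15:x+w+15],t,cv2.TM_CCOEFF_NORMED)
    _,v,_,l=cv2.minMaxLoc(m); print(n,'shift since start',(15-l[0],15-l[1]),round(v,3))
print(np.mean(fs,0).round(2),get_state()['eef_pos'].round(4))
E
python3 sh.py
```

```text
sashTL shift since start (13, 15) 0.834
sashBL shift since start (0, 0) 0.838
static shift since start (0, 0) 1.0
[ 1.16  0.13 -2.17] [0.4877 0.0918 0.238 ]
```

```bash
cat >> sh.py <<'E'
for c in (200,206,212): print(c,'start',a[170:206:2,c].astype(int).tolist(),'\n    now  ',b[170:206:2,c].astype(int).tolist())
E
python3 sh.py
```

```text
sashTL shift since start (13, 15) 0.835
sashBL shift since start (0, 0) 0.838
static shift since start (0, 0) 1.0
[-0.07 -0.19 -2.31] [0.4879 0.0918 0.2379]
200 start [70, 54, 54, 54, 58, 109, 135, 133, 108, 107, 108, 108, 108, 107, 108, 107, 106, 107] 
    now   [71, 55, 55, 56, 58, 111, 138, 137, 137, 135, 110, 91, 92, 92, 93, 92, 96, 97]
206 start [55, 54, 54, 61, 121, 136, 130, 108, 107, 108, 107, 108, 108, 108, 108, 107, 108, 107] 
    now   [54, 54, 54, 60, 121, 137, 136, 135, 131, 103, 92, 92, 92, 92, 92, 92, 92, 92]
212 start [65, 54, 63, 123, 134, 124, 107, 109, 108, 108, 108, 108, 108, 108, 108, 107, 108, 108] 
    now   [66, 54, 63, 123, 138, 137, 137, 132, 98, 92, 92, 92, 92, 92, 92, 92, 91, 92]
```

The sash's inner edge has moved down about 4 px, so it follows the hook. I'll continue in small steps.

>>> arm_command:
  deltas:
    - [[0.05,0,0.009],0]
    - [[0.05,0,0.009],0]
    - [[0.05,0,0.01],0]

```text
time: 11.5
eef_pos: [0.4825, 0.0913, 0.2369]
tool_rot: [[-0.995, -0.101, 0.001], [-0.101, 0.995, 0.0], [-0.001, -0.0, -1.0]]
wrist_force: [2.4, 0.1, -2.2]
gripper_width: 0.0236
grip_force: 50.0
```

>>> arm_command:
  deltas:
    - [[0.05,0,0.011],0]
    - [[0.05,0,0.011],0]

```text
time: 11.67
eef_pos: [0.4781, 0.0908, 0.236]
tool_rot: [[-0.995, -0.101, 0.0], [-0.101, 0.995, -0.0], [-0.0, -0.0, -1.0]]
wrist_force: [2.2, 0.2, -3.1]
gripper_width: 0.0236
grip_force: 50.0
```

>>> arm_command:
  deltas:
    - [[0.05,0,0.012],0]
    - [[0.04,0,0.01],0]

```text
time: 11.83
eef_pos: [0.4743, 0.0904, 0.2351]
tool_rot: [[-0.995, -0.101, -0.0], [-0.101, 0.995, -0.0], [0.0, -0.0, -1.0]]
wrist_force: [2.2, 1.4, -3.5]
gripper_width: 0.0232
grip_force: 50.0
```

>>> arm_command:
  deltas:
    - [[0.04,0,0.01],0]
    - [[0.04,0,0.01],0]

```text
time: 12.0
eef_pos: [0.4734, 0.0904, 0.2347]
tool_rot: [[-0.995, -0.1, 0.005], [-0.1, 0.995, 0.001], [-0.005, 0.0, -1.0]]
wrist_force: [7.8, 0.9, -4.5]
gripper_width: 0.0237
grip_force: 50.0
```

>>> arm_command:
  deltas:
    - [[0.04,0,0.011],0]
    - [[0.03,0,0.008],0]

```text
time: 12.17
eef_pos: [0.4723, 0.0903, 0.2342]
tool_rot: [[-0.995, -0.1, 0.008], [-0.1, 0.995, 0.001], [-0.008, 0.0, -1.0]]
wrist_force: [10.7, 2.7, -5.8]
gripper_width: 0.0236
grip_force: 50.0
```

>>> arm_command:
  deltas:
    - [[0.03,0,0.008],0]
    - [[0.03,0,0.008],0]

```text
time: 12.33
eef_pos: [0.4703, 0.0901, 0.2337]
tool_rot: [[-0.995, -0.1, 0.009], [-0.1, 0.995, 0.001], [-0.009, 0.0, -1.0]]
wrist_force: [10.7, 2.2, -5.3]
gripper_width: 0.0234
grip_force: 50.0
```

>>> arm_command:
  deltas:
    - [[0,0,0.03],0]
    - [[0,0,0.02],0]
    - [[0,0,0],0]

```text
time: 12.58
eef_pos: [0.47, 0.0901, 0.2321]
tool_rot: [[-0.995, -0.1, 0.009], [-0.1, 0.995, 0.001], [-0.009, 0.0, -1.0]]
wrist_force: [8.0, 0.8, -1.8]
gripper_width: 0.0236
grip_force: 50.0
```

>>> arm_command:
  deltas:
    - [[0.03,0,0.01],0]
    - [[0,0,0],0]

```text
time: 12.75
eef_pos: [0.4686, 0.0899, 0.2318]
tool_rot: [[-0.995, -0.1, 0.008], [-0.1, 0.995, 0.001], [-0.008, 0.0, -1.0]]
wrist_force: [7.4, 1.2, -2.9]
gripper_width: 0.0235
grip_force: 50.0
```

>>> arm_command:
  deltas:
    - [[0.03,0,0.01],0]
    - [[0.03,0,0.01],0]
    - [[0,0,0],0]

```text
time: 13.0
eef_pos: [0.4661, 0.0897, 0.2309]
tool_rot: [[-0.995, -0.1, 0.008], [-0.1, 0.995, 0.001], [-0.008, 0.0, -1.0]]
wrist_force: [6.8, 1.2, -2.7]
gripper_width: 0.0236
grip_force: 50.0
```

>>> arm_command:
  deltas:
    - [[0.03,0,0.01],0]
    - [[0.03,0,0.01],0]
    - [[0,0,0],0]

```text
time: 13.25
eef_pos: [0.4638, 0.0894, 0.2302]
tool_rot: [[-0.995, -0.1, 0.008], [-0.1, 0.995, 0.001], [-0.009, 0.0, -1.0]]
wrist_force: [6.9, 1.3, -3.4]
gripper_width: 0.0237
grip_force: 50.0
```

>>> arm_command:
  deltas:
    - [[0.03,0,0.01],0]
    - [[0.03,0,0.01],0]
    - [[0,0,0],0]

```text
time: 13.5
eef_pos: [0.4614, 0.0892, 0.2294]
tool_rot: [[-0.995, -0.1, 0.008], [-0.1, 0.995, 0.001], [-0.008, 0.0, -1.0]]
wrist_force: [8.0, 0.5, -2.2]
gripper_width: 0.0239
grip_force: 50.0
```

>>> arm_command:
  deltas:
    - [[0.03,0,0.01],0]
    - [[0.02,0,0.006],0]
    - [[0,0,0],0]

```text
time: 13.75
eef_pos: [0.4577, 0.0888, 0.2283]
tool_rot: [[-0.995, -0.1, 0.005], [-0.1, 0.995, 0.0], [-0.005, -0.0, -1.0]]
wrist_force: [4.6, 0.5, -2.2]
gripper_width: 0.0238
grip_force: 50.0
```

>>> arm_command:
  deltas:
    - [[0.025,0,0.008],0]
    - [[0.02,0,0.006],0]
    - [[0,0,0],0]

```text
time: 14.0
eef_pos: [0.4573, 0.0888, 0.228]
tool_rot: [[-0.995, -0.1, 0.008], [-0.1, 0.995, 0.001], [-0.008, 0.0, -1.0]]
wrist_force: [8.2, 1.9, -2.5]
gripper_width: 0.0234
grip_force: 50.0
```

>>> arm_command:
  deltas:
    - [[0.025,0,0.008],0]
    - [[0,0,0],0]

```text
time: 14.17
eef_pos: [0.457, 0.0887, 0.2278]
tool_rot: [[-0.995, -0.1, 0.009], [-0.1, 0.995, 0.001], [-0.009, 0.0, -1.0]]
wrist_force: [9.4, 1.7, -3.3]
gripper_width: 0.0236
grip_force: 50.0
```

```bash
cat > kn.py <<'E'
from h import *
for n in('side','top'):
    f=grab_frame(n); ref=cv2.imread(f'pics/{n}0.png')[:,:,::-1]
    c=(238,161) if n=='side' else (246,148)
    for t,i in(('start',ref),('now',f['image'])):
        p=i[c[1]-14:c[1]+14,c[0]-14:c[0]+14]; h=cv2.cvtColor(np.ascontiguousarray(p),cv2.COLOR_RGB2HSV)
        m=cv2.inRange(h,(14,140,150),(30,255,255)); y,x=np.nonzero(m)
        print(n,t,len(x),(x.mean()+c[0]-14).round(1) if len(x) else None,(y.mean()+c[1]-14).round(1) if len(x) else None)
print(get_state()['wrist_force'].round(1),get_state()['eef_pos'].round(4))
E
python3 kn.py
```

```text
side start 26 242.7 155.6
side now 30 243.0 155.4
top start 0 None None
top now 0 None None
[ 8.4  1.4 -2.3] [0.457  0.0887 0.2278]
```

>>> arm_command:
  deltas:
    - [[0.02,0,0.005],0]
    - [[0,0,0],0]

```text
time: 14.43
eef_pos: [0.4568, 0.0887, 0.2278]
tool_rot: [[-0.995, -0.1, 0.01], [-0.1, 0.995, 0.001], [-0.01, 0.0, -1.0]]
wrist_force: [9.6, 1.9, -3.0]
gripper_width: 0.0236
grip_force: 50.0
```

```bash
python3 kn.py
```

```text
side start 26 242.7 155.6
side now 28 243.4 155.5
top start 0 None None
top now 0 None None
[ 9.9  2.3 -2.6] [0.4568 0.0887 0.2277]
```

```bash
cat > kn.py <<'E'
from h import *
f=grab_frame('side'); ref=cv2.imread('pics/side0.png')[:,:,::-1]
for t,i in(('start',ref),('now',f['image'])):
    p=i[150:172,230:246].astype(int); m=(p[...,0]>170)&(p[...,0]-p[...,2]>70)
    m[:8,12:]=0; n,l,s,c=cv2.connectedComponentsWithStats(m.astype(np.uint8))
    print(t,[(int(s[k][4]),(c[k]+[230,150]).round(1).tolist()) for k in range(1,n)])
    w=np.argwhere(p.min(2)>170); print('   white',len(w),(w.mean(0)[::-1]+[230,150]).round(1) if len(w) else '')
print(get_state()['wrist_force'].round(1),get_state()['eef_pos'].round(4))
E
python3 kn.py
python3 - <<'E'
from h import *
I=np.hstack([cv2.resize(i[145:180,215:255],None,fx=10,fy=10,interpolation=2) for i in (cv2.imread('pics/side0.png')[:,:,::-1],grab_frame('side')['image'])])
cv2.imwrite('pics/k.png',I[:,:,::-1])
E
```

```text
start [(11, [237.6, 161.1])]
   white 2 [236.  159.5]
now [(11, [237.6, 161.1])]
   white 2 [236.  159.5]
[ 9.7  2.4 -2.3] [0.4568 0.0887 0.2278]
```

View pics/k.png

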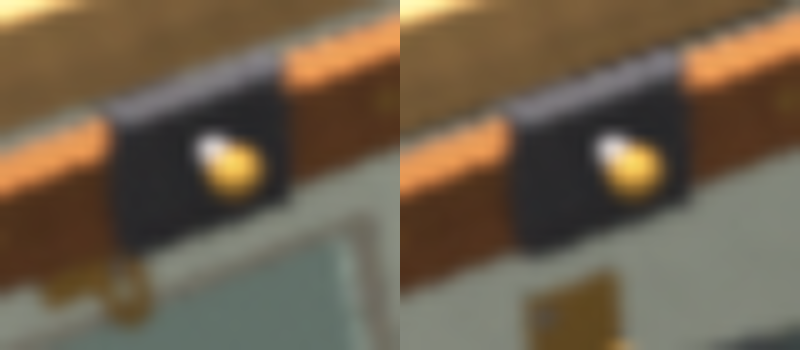

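The knob in both halves is at the same place (side pixel 237.6,161.1), so the bolt is down. The sash fills the frame under the head. The 8 N ramp followed by a jump was the snap. I'll unload the pull now and check that it stays.

>>> arm_command:
  deltas:
    - [[-0.04,0,0],0]
    - [[-0.04,0,0],0]
    - [[-0.04,0,0],0]
    - [[0,0,0],0]

```text
time: 14.97
eef_pos: [0.4577, 0.0888, 0.2268]
tool_rot: [[-0.995, -0.101, 0.001], [-0.101, 0.995, 0.0], [-0.001, 0.0, -1.0]]
wrist_force: [2.9, 0.1, -0.8]
gripper_width: 0.0235
grip_force: 50.0
```

>>> arm_command:
  deltas:
    - [[-0.05,0,0],0]
    - [[-0.05,0,0],0]
    - [[0,0,0],0]
    - [[0,0,0],0]

```text
time: 15.3
eef_pos: [0.46, 0.089, 0.2258]
tool_rot: [[-0.995, -0.101, -0.003], [-0.101, 0.995, -0.0], [0.003, -0.0, -1.0]]
wrist_force: [-0.5, -0.3, -1.6]
gripper_width: 0.0238
grip_force: 50.0
```

```bash
python3 kn.py; python3 sh.py
```

```text
start [(11, [237.6, 161.1])]
   white 2 [236.  159.5]
now [(11, [237.6, 161.1])]
   white 2 [236.  159.5]
[-0.8 -0.  -2.4] [0.46   0.089  0.2258]
sashTL shift since start (-10, 5) 0.654
sashBL shift since start (0, 0) 0.497
static shift since start (0, 0) 1.0
[-0.34 -0.09 -2.51] [0.4605 0.089  0.2261]
200 start [70, 54, 54, 54, 58, 109, 135, 133, 108, 107, 108, 108, 108, 107, 108, 107, 106, 107] 
    now   [70, 55, 55, 55, 57, 108, 135, 135, 135, 136, 136, 133, 134, 135, 124, 124, 129, 129]
206 start [55, 54, 54, 61, 121, 136, 130, 108, 107, 108, 107, 108, 108, 108, 108, 107, 108, 107] 
    now   [55, 54, 54, 60, 119, 134, 134, 133, 133, 134, 134, 133, 131, 96, 66, 65, 64, 64]
212 start [65, 54, 63, 123, 134, 124, 107, 109, 108, 108, 108, 108, 108, 108, 108, 107, 108, 108] 
    now   [65, 54, 62, 119, 132, 135, 134, 133, 134, 133, 131, 128, 86, 64, 65, 65, 64, 65]
```

>>> arm_command:
  deltas:
    - [[-0.05,0,0],0]
    - [[-0.04,0,0],0]
    - [[0,0,0],0]
    - [[0,0,0],0]

```text
time: 15.88
eef_pos: [0.4648, 0.0895, 0.2264]
tool_rot: [[-0.995, -0.1, -0.0], [-0.1, 0.995, -0.0], [0.0, -0.0, -1.0]]
wrist_force: [-0.2, 0.2, -2.4]
gripper_width: 0.0237
grip_force: 50.0
```

```bash
python3 kn.py|tail -3; python3 sh.py | tail -7; python3 -c "
from h import *
print(get_state()['tool_rot'].round(4))"
```

```text
now [(11, [237.6, 161.1])]
   white 2 [236.  159.5]
[ 0.7 -0.5 -2. ] [0.4647 0.0895 0.2264]
[-0.07 -0.02 -1.98] [0.4647 0.0895 0.2265]
200 start [70, 54, 54, 54, 58, 109, 135, 133, 108, 107, 108, 108, 108, 107, 108, 107, 106, 107] 
    now   [71, 55, 55, 56, 58, 108, 135, 134, 135, 136, 135, 133, 134, 135, 123, 124, 129, 130]
206 start [55, 54, 54, 61, 121, 136, 130, 108, 107, 108, 107, 108, 108, 108, 108, 107, 108, 107] 
    now   [55, 54, 54, 60, 119, 134, 134, 134, 133, 134, 134, 133, 131, 97, 65, 64, 65, 65]
212 start [65, 54, 63, 123, 134, 124, 107, 109, 108, 108, 108, 108, 108, 108, 108, 107, 108, 108] 
    now   [65, 54, 62, 119, 132, 134, 134, 133, 134, 133, 131, 128, 86, 65, 65, 64, 64, 65]
[[-9.949e-01 -1.005e-01 -0.000e+00]
 [-1.005e-01  9.949e-01 -1.000e-04]
 [ 0.000e+00 -1.000e-04 -1.000e+00]]
```

The sash held still while the hook moved 4 mm freely, so it is caught. Now I unhook.

>>> arm_command:
  deltas:
    - [[-0.06,0,0],0]
    - [[0,-0.1,0],0]
    - [[0,-0.1,0],0]
    - [[0,-0.1,0],0]
    - [[0,0,0],0]

```text
time: 16.55
eef_pos: [0.4684, 0.0769, 0.2264]
tool_rot: [[-0.995, -0.1, -0.0], [-0.1, 0.995, -0.001], [0.0, -0.001, -1.0]]
wrist_force: [0.6, 0.6, -2.6]
gripper_width: 0.0237
grip_force: 50.0
```

>>> arm_command:
  deltas:
    - [[0,-0.1,0],0]
    - [[0,-0.1,0],0]
    - [[0,-0.1,0],0]
    - [[0,-0.1,0],0]
    - [[0,-0.1,0],0]
    - [[0,0,0],0]

```text
time: 17.05
eef_pos: [0.4704, 0.0571, 0.2264]
tool_rot: [[-0.995, -0.1, 0.0], [-0.1, 0.995, -0.001], [-0.0, -0.001, -1.0]]
wrist_force: [1.2, 0.3, -2.2]
gripper_width: 0.0237
grip_force: 50.0
```

>>> arm_command:
  deltas:
    - [[0.3,0,0],0]
    - [[0.5,0,0],0]
    - [[0.5,0,0],0]
    - [[0.5,0,0],0]
    - [[0.3,0,0],0]
    - [[0.1,0,0],0.5]
    - [[0,0,0],1]
    - [[0,0,0],1]
    - [[0,0,0],1]
    - [[0,0,0],1]
    - [[0,0,0],1]
    - [[0,0,0],1]
    - [[0,0,0],1]
    - [[0,0,0],1]
    - [[0,0,0],1]
    - [[0,0,0],1]
    - [[0,0,0],1]
    - [[0,0,0],1]
    - [[0,0,0],1]
    - [[0,0,0],1]

```text
time: 18.72
eef_pos: [0.3823, 0.0492, 0.2265]
tool_rot: [[-0.391, 0.92, 0.0], [0.92, 0.391, 0.0], [-0.0, 0.0, -1.0]]
wrist_force: [-0.0, 0.9, -2.0]
gripper_width: 0.0236
grip_force: 50.0
```

>>> arm_command:
  deltas:
    - [[0,0,0],1]
    - [[0,0,0],1]
    - [[0,0,0],1]
    - [[0,0,0],1]
    - [[0,0,0],1]
    - [[0,0,0],1]
    - [[0,0,0],0.7]
    - [[0.22,0.45,0],0]
    - [[0.22,0.45,0],0]
    - [[0.22,0.45,0],0]
    - [[0.22,0.45,0],0]
    - [[0.22,0.45,0],0]
    - [[0,0,0.4],0]
    - [[0,0,0.7],0]
    - [[0,0,0.7],0]
    - [[0,0,0.7],0]
    - [[0,0,0.6],0]
    - [[0,0,0.5],0]
    - [[0,0,0.4],0]
    - [[0,0,0],0]

```text
time: 20.38
eef_pos: [0.4762, 0.0763, 0.0637]
tool_rot: [[0.178, 0.984, -0.007], [0.984, -0.178, -0.0], [-0.001, -0.007, -1.0]]
wrist_force: [-0.5, 0.4, -1.0]
gripper_width: 0.0238
grip_force: 50.0
```

```bash
python3 kn.py|tail -3; python3 sh.py | tail -7
```

```text
now [(11, [237.6, 161.1])]
   white 2 [236.  159.5]
[-0.4  0.3 -2. ] [0.4775 0.0764 0.0653]
[ 0.47 -0.36 -1.44] [0.4803 0.0764 0.0678]
200 start [70, 54, 54, 54, 58, 109, 135, 133, 108, 107, 108, 108, 108, 107, 108, 107, 106, 107] 
    now   [71, 54, 55, 55, 57, 108, 134, 134, 134, 136, 135, 133, 134, 135, 123, 123, 128, 129]
206 start [55, 54, 54, 61, 121, 136, 130, 108, 107, 108, 107, 108, 108, 108, 108, 107, 108, 107] 
    now   [54, 54, 54, 60, 119, 133, 134, 133, 133, 134, 133, 132, 131, 97, 66, 64, 64, 65]
212 start [65, 54, 63, 123, 134, 124, 107, 109, 108, 108, 108, 108, 108, 108, 108, 107, 108, 108] 
    now   [65, 54, 61, 119, 131, 134, 134, 133, 133, 133, 131, 128, 86, 65, 65, 64, 64, 64]
```

>>> arm_command:
  deltas:
    - [[0,0,0.4],0]
    - [[0,0,0.3],0]
    - [[0,0,0.2],0]
    - [[0,0,0.1],0]
    - [[0,0,0.05],0]
    - [[0,0,0],0]
    - [[0,0,0],0]

```text
time: 21.22
eef_pos: [0.4797, 0.0764, 0.0249]
tool_rot: [[0.178, 0.984, 0.001], [0.984, -0.178, -0.0], [0.0, 0.001, -1.0]]
wrist_force: [-1.2, -0.1, -2.6]
gripper_width: 0.0237
grip_force: 50.0
```

>>> arm_command:
  deltas:
    - [[0,0,0.03],0]
    - [[0,0,0.02],0]
    - [[0,0,0],0]
    - [[0,0,0],0]

```text
time: 21.55
eef_pos: [0.4794, 0.0763, 0.0227]
tool_rot: [[0.178, 0.984, 0.001], [0.984, -0.178, -0.0], [0.0, 0.001, -1.0]]
wrist_force: [0.3, -0.6, -1.1]
gripper_width: 0.0235
grip_force: 50.0
```

>>> arm_command:
  deltas:
    - [[0,0,0],0]
    - [[0,0,0],0]
    - [[0,0,0],0]
    - [[0,0,0],0]
    - [[0,0,0],0]
    - [[0,0,0],0]
  hand: 100

```text
time: 22.05
eef_pos: [0.4792, 0.0764, 0.0225]
tool_rot: [[0.178, 0.984, 0.0], [0.984, -0.178, -0.0], [-0.0, 0.0, -1.0]]
wrist_force: [-0.1, -0.2, 0.7]
gripper_width: 0.0563
grip_force: 0.0
```

>>> arm_command:
  deltas:
    - [[0,0,-0.3],0]
    - [[0,0,-0.6],0]
    - [[0,0,-0.8],0]
    - [[0,0,-0.8],0]
    - [[0,0,-0.8],0]
    - [[0,0,-0.8],0]
    - [[0,0,-0.6],0]
    - [[-0.7,-0.2,0],0]
    - [[-0.7,-0.2,0],0]
    - [[-0.7,-0.2,0],0]
    - [[-0.7,-0.2,0],0]
    - [[-0.7,-0.2,0],0]
    - [[-0.7,-0.2,0],0]
    - [[-0.7,-0.2,0],0]
    - [[-0.7,-0.2,0],0]
    - [[-0.7,-0.2,0],0]
    - [[-0.7,-0.2,0],0]
    - [[0,0,0],0]
    - [[0,0,0],0]

```text
time: 23.63
eef_pos: [0.3502, -0.1858, 0.2105]
tool_rot: [[0.181, 0.983, 0.0], [0.983, -0.181, 0.0], [0.0, 0.0, -1.0]]
wrist_force: [0.2, -0.2, -0.3]
gripper_width: 0.0567
grip_force: 0.0
```

```bash
python3 kn.py|tail -3; python3 sh.py | tail -2
python3 - <<'E'
from h import *
T=grab_frame('top');im=cv2.cvtColor(T['image'],cv2.COLOR_RGB2HSV)
for n,lo,hi,z in[('tape',(22,150,120),(32,255,255),.05),('tin',(8,150,120),(18,255,255),.027)]:
    m=cv2.inRange(im,lo,hi); m[:200]=0; m[:,:180]=0; m[:,225:]=0
    c=max(cv2.findContours(m,0,2)[0],key=cv2.contourArea); x,y=cv2.minEnclosingCircle(c)[0]; print(n,(x,y))
m=cv2.inRange(im,(5,110,90),(16,255,255)); m[:205]=0;m[265:]=0; m[:,:215]=0;m[:,335:]=0
c=max(cv2.findContours(m,0,2)[0],key=cv2.contourArea); r=cv2.minAreaRect(c); print('handle',r,onz(T,*r[0],.024))
w=np.array([.4794,.0763,.024]); d=np.array([-.178,-.984,0])
print('expect ends',proj(T,w-.135*d),proj(T,w+.04*d),proj(T,w+.17*d-[0,0,.01]))
E
```

```text
now [(11, [237.6, 161.1])]
   white 2 [236.  159.5]
[ 0.3 -0.7  0.3] [ 0.3505 -0.1849  0.2104]
212 start [65, 54, 63, 123, 134, 124, 107, 109, 108, 108, 108, 108, 108, 108, 108, 107, 108, 108] 
    now   [65, 54, 62, 119, 132, 135, 134, 134, 134, 133, 131, 128, 86, 65, 65, 64, 64, 65]
tape (196.0, 224.0)
tin (197.33802795410156, 263.1091613769531)
handle ((254.65579223632812, 242.23434448242188), (61.642860412597656, 10.430065155029297), 5.04245138168335) [0.48343663 0.12496559 0.024     ]
expect ends [224.01286317 237.58129874] [286.67273873 243.77603552] [333.13473736 249.49584466]
```

```bash
python3 -c "
from workcell import *
print(sign_off())"
```

```text
the job is handed in; nothing more can be done
None
```

The sash was pulled shut with the pole hook and the spring catch has snapped home. The pole is unhooked and lying flat on the bench in front of the frame, and the tape measure and wax tin have not moved; I handed the job in at about 24 s.

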